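# Wind the bench timer past its top mark and set it to 6 minutes

### The arm

A 7-joint arm with a two-finger parallel gripper is mounted at the origin on the work surface. World frame = base frame: x ahead of the robot, y to its left, z up, the work surface at z = 0. Lengths are in m, angles in rad, forces in N, time in s.
With the tool pointing down it reaches from about 0.425 to 0.875 m from the base axis. Payload 8.4 kg.
Tool frame: the origin (TCP) lies at the very end of the fingers, on their centre line; the grasp point (between the pads) lies 19 mm behind it; z points along the fingers, y is the line along which they close (so a half turn about z gives the same grasp; the last joint's range is limited). The gripper opens to 87 mm and grips with 3 to 60 N. Pads are 19 mm wide; open, the fingers measure 117 mm over their backs; the gripper's body (75 mm by 190 mm) begins 51 mm behind the grasp point.
Start: joints at [-1.432, 0.333, 0.04, 1.465, -0.013, 1.343, -0.059], TCP at [0.153, 0.632, 0.223] pointing down, gripper open.
Joint ranges: [-2.58, 2.58], [-0.38, 2.09], [-1.3, 1.39], [0.25, 2.4], [-1.5, 4.64], [0.08, 2.09], [-2.65, 2.65]. Speed limits (rad/s): [2.22, 2.22, 2.79, 2.79, 3.14, 3.14, 3.14].

### API

Orientations are given as a 3x3 rotation matrix whose columns are the frame's x, y, z axes.
In Python, from workcell import robot gives the robot as it stands.
- The arm moves only by the tool servo_tool, never from a script. Its argument "plan" is a list of rows, each an object with "xyz": the shift along the world's x, y, z as a fraction of full scale, a list of three; "delta_rot": the turn, a rotation vector about the world's x, y, z as a fraction of full scale, a list of three. A call has 1 to 8 rows; each row shifts and turns the commanded pose from where the row before left it; what a row does not reach is not made up. Full scale, the value 1, is 2.5 cm for a shift and 0.12 rad for a turn. A row lasts 1/10 s, in which the tool goes at most 50 mm and 8.59 degrees, less where a joint would pass 70% of its speed; a pose out of reach is approached as far as the arm can. A call with a number of a shift or a turn outside -1 to 1 is refused whole. A call with a gripper value outside its range is refused whole. "jaw" is the closure, from -1 (fully open) to 1 (shut), set as the call begins (left out, the last holds). The fingers move at their own pace and stop on an object; "grip_force" is the grip in N (left out, the last holds). Time passes only in rows, so rows that do not move let the fingers close. It gives the time, the measured TCP pose, the force, the opening and the grip force at its end, in the units of the state.
- robot.state(): the state, without advancing time (a new reading comes with each control period).
- robot.get_image(name): name is "scene" or "top" or "wrist"; returns the picture (400x640x3 uint8, red, green, blue); there is no depth.
- robot.camera_params(name): a dict with "fx", "fy", "cx", "cy" (pixels), "k1" (the pictures are not rectified: a ray, as slopes to the right and down, at radius r is drawn at 1 + k1 r^2 times it, then the intrinsics apply), "R" (3x3) and "t" (3): a world point X has camera coordinates R X + t. Camera axes: x right, y down, z forward; pixel columns grow to the right and rows downward; lengths in m; the calibration is good to about 2 mm. A picture is of the moment at which its call begins: read the wrist's pose just before it. camera_params takes no time and is no camera call; for the wrist camera it gives the pose at the moment of the call.
- robot.close_job(): hands the job in; it is judged then, once.
The state is a dict: "t": time; "q": joint angles; "qvel": joint speeds; "effort": joint torques, N m; "eef_pos": TCP position; "ee_rot": TCP orientation; "wrist_force": force on the tool from outside, world axes, zero at the start; "ft_torque": the same for the moment, N m; "opening": finger opening in m; "finger_force": force on a finger pad.
Only numpy, scipy, OpenCV 4.12 (cv2) and the standard library are available. Lean on these libraries where they do the work, as an engineer would, in place of code of your own. Each camera call takes 0.05 s, during which the arm holds its last target. There are 200 camera calls.

### The job

Set the wind-up bench timer to 6 minutes: turn its dial clockwise clearly past the red top mark (10 minutes) so that the bell is armed, then turn it back until the pointer stands at the blue 6-minute mark, and let go. The timer is light and stands loose on its mat, so keep a light, steady downward pressure on the dial while you turn it, so that the case neither swivels nor slides, but do not lean on it hard. Leave the dish, the cup, the sample box and the tube rack alone.

Things in the scene. Friction and masses are not known exactly. Their poses are not given: they have to be found in the camera images.
- timer: White square timer, 90 x 90 mm, 33 mm high, about 0.2 kg, loose on rubber feet. Origin: centre of its underside, z up, x from the dial's centre to the zero mark. Unless pressed on the mat the case swivels with the dial: its weight alone is too little, 8 to 15 N of push is enough, over 25 N is too hard.
- dial_grip (a point): Grip point on the dial's axis, 9 mm below the top of its black finger bar (44 mm long, 12 thick, 32 high, on a grey disc of 52 mm diameter, 8 thick; bar top 75 to 81 mm above the mat). x along the bar to the white pointer end, z up. The dial slides down its spindle by up to 6 mm (loose play, about 1.5 N, amount left unknown); only then does a push reach the case, stiffly.
- dial (a joint): Dial angle in rad, clockwise from above, 0.2 per minute: 0 = zero mark (long black), 1.2 = wide blue 6-minute mark, 2.0 = wide red top mark (10 minutes), other marks thin black; firm stop at 2.5. Resists turning with 0.2 to 0.27 Nm and stays where it is left.
- timer_edge (a point): Point on the middle of the timer case's side face by the zero mark, 45 mm from the case's centre, 18 mm above the mat; shows whether the case swivels.
- dish_mid (a point): Centre of a round glass dish, 60 mm diameter, 16 mm high, loose. Leave alone.
- cup_mid (a point): Centre (half-way up) of a clear plastic cup of coloured pipette tips, 72 mm diameter, 80 mm high, loose. Leave alone.
- box_mid (a point): Centre of a closed clear sample box, 70 x 100 mm, 45 mm high, loose. Leave alone.
- rack: White tube rack, 70 x 150 mm, 50 mm high with tubes standing to 82 mm, fixed on the bench beside the mat; origin at the centre of its underside. Leave alone.
- mat: Flat black rubber bench mat, 480 x 690 mm, 3 mm thick, fixed on the bench; timer, dish, cup and box stand on it. Origin at the centre of its underside.
Mind the look-alikes: they are no part of the job. What is shaped like the timer but pink is not meant.

How it is judged:
By the outcome, as a careful person would: the job done as asked, in the order asked, and still so for the second after the job is handed in, with the robot touching nothing.
It also fails if it takes over 70 s, if anything falls off the work surface, if the arm or the gripper's body presses on something with over 40 N, if the wrist force passes 120 N, or if a joint passes its speed limit or range.

## Working session

There is one attempt and no reset: what is moved stays moved. The work goes in short steps, Python scripts to look and compute and a tool call to move; the robot and the scene stay as the last step left them, time stands still between calls to the robot, and variables do not carry over. Pictures are saved under pics/ and viewed, at most 10 in all, crops included, and the job is handed in when it is done.

Besides the shell and the picture viewer there is one more tool, called in YAML: its name, and indented under it one key for each argument. servo_tool: Moves the arm, as the interface text tells. Shift numbers are shares of 2.5 cm and turn numbers shares of 0.12 rad, none past 1 either way. Its arguments: {"type":"object","properties":{"plan":{"type":"array"},"jaw":{"type":"number"},"grip_force":{"type":"number"}},"required":["plan"]}

```bash
mkdir -p pics; python3 - <<'E'
from workcell import robot
import cv2
s=robot.state();print(s)
for n in("top","scene"):
    im=robot.get_image(n);cv2.imwrite(f"pics/{n}0.png",im[:,:,::-1]);print(robot.camera_params(n))
E
```

```text
{'t': 0.0, 'q': array([-1.43219623,  0.3339286 ,  0.03985393,  1.46627273, -0.01338198,
        1.34328881, -0.05848174]), 'qvel': array([ 0.00126699, -0.00061024, -0.00059091, -0.00158597, -0.00054877,
       -0.00135108,  0.00167341]), 'effort': array([ 7.32385979e-04, -6.56363511e+01,  1.33537497e+00, -4.03806746e+01,
       -5.98197919e-02,  4.47864854e-02,  1.89773355e-04]), 'eef_pos': array([0.15303027, 0.63124785, 0.22164685]), 'ee_rot': array([[-9.71864186e-01,  2.35541788e-01, -2.64284783e-04],
       [ 2.35541905e-01,  9.71862860e-01, -1.61038396e-03],
       [-1.22464152e-04, -1.62732464e-03, -9.99998668e-01]]), 'wrist_force': array([ 0.59762617, -0.19961733,  0.20708313]), 'ft_torque': array([ 0.00686607,  0.04513491, -0.01566447]), 'finger_force': 0.0, 'opening': 0.08656193483758992}
{'fx': 396.8111912160837, 'fy': 396.8111912160837, 'cx': 324.96578755294155, 'cy': 194.89007761006883, 'k1': -0.007619428532870856, 'R': array([[-0.02650234, -0.99959335, -0.01052461],
       [-0.99502959,  0.02738936, -0.09573894],
       [ 0.09598827,  0.00793499, -0.99535084]]), 't': array([0.15782091, 0.54485302, 0.87027312])}
{'fx': 484.9678404074125, 'fy': 484.9678404074125, 'cx': 319.9444136984836, 'cy': 202.2018792823523, 'k1': -0.1131180021839063, 'R': array([[ 0.62460306,  0.78089527, -0.00857896],
       [ 0.50836344, -0.41490715, -0.75459835],
       [-0.59282175,  0.46696321, -0.65613088]]), 't': array([-0.46773478, -0.18131961,  1.40271031])}
```

View pics/top0.png

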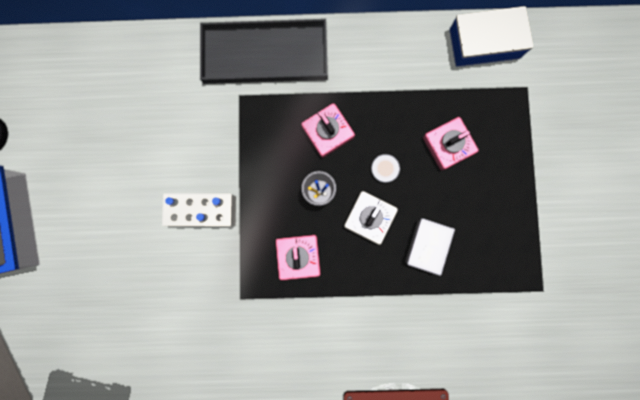

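View pics/scene0.png

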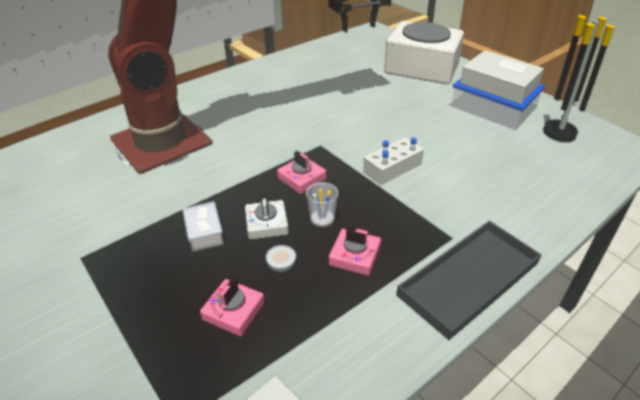

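The top view shows the white timer at about (371,217), with its white pointer end up-right of the dial centre near (376,209). The cup is at (319,188), the dish at (385,168) and the box at (431,247). The other three timers are pink.

```bash
cat > h.py <<'E'
from workcell import robot
import numpy as np, cv2
def ray(p,uv):
    K=np.array([[p['fx'],0,p['cx']],[0,p['fy'],p['cy']],[0,0,1]])
    return cv2.undistortPoints(np.array([[uv]],float),K,np.array([p['k1'],0,0,0.]))[0,0]
def world(p,uv,z):
    d=p['R'].T@np.append(ray(p,uv),1); c=-p['R'].T@p['t']
    return c+d*(z-c[2])/d[2]
def proj(p,X):
    c=p['R']@np.array(X)+p['t'];a=c[:2]/c[2];a=a*(1+p['k1']*(a@a))
    return a*p['fx']+[p['cx'],p['cy']]
E
python3 - <<'E'
from h import *
p=robot.camera_params("top")
for n,uv,z in[("timer",(371,217),.036),("disc",(370,217),.05),("cup",(319,189),.04),("dish",(385,168),.019),("box",(431,247),.048),("pinkR",(297,258),.05)]:print(n,world(p,uv,z).round(3))
a=cv2.imread("pics/top0.png")[180:255,330:420];b=cv2.imread("pics/scene0.png")[185:245,230:305]
cv2.imwrite("pics/c0.png",np.vstack([cv2.resize(a,(400,333),interpolation=3)]))
w=robot.camera_params("wrist");print(w['R'].round(2),w['t'],w['fx'],w['k1'])
s=robot.state();print(s['ee_rot'].T@(-w['R'].T@w['t']-s['eef_pos']))
E
```

```text
timer [0.496 0.042 0.036]
disc [0.495 0.046 0.05 ]
cup [0.561 0.156 0.04 ]
dish [0.608 0.004 0.019]
box [ 0.427 -0.085  0.048]
pinkR [0.411 0.207 0.05 ]
[[ 0.24  0.97 -0.  ]
 [ 0.93 -0.23  0.28]
 [ 0.27 -0.07 -0.96]] [-0.64999045 -0.03307113  0.39219106] 288.48122737358534 -0.02571468146573581
[ 0.07651146  0.00072253 -0.16342049]
```

View pics/c0.png

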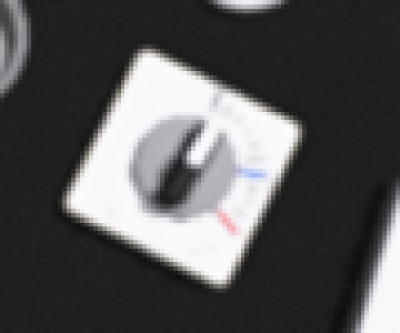

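The crop shows the zero mark at crop (217,100) (up and right), blue at (250,174) and red at (228,222). The pointer is about 1 minute clockwise of zero. Next I'll move above the timer.

servo_tool:
  plan:
    - {"xyz": [0.57, -0.98, 0], "delta_rot": [0, 0, -0.14]}
    - {"xyz": [0.57, -0.98, 0], "delta_rot": [0, 0, -0.14]}
    - {"xyz": [0.57, -0.98, 0], "delta_rot": [0, 0, -0.14]}
    - {"xyz": [0.57, -0.98, 0], "delta_rot": [0, 0, -0.14]}
    - {"xyz": [0.57, -0.98, 0], "delta_rot": [0, 0, -0.14]}
    - {"xyz": [0.57, -0.98, 0], "delta_rot": [0, 0, -0.14]}
    - {"xyz": [0.57, -0.98, 0], "delta_rot": [0, 0, -0.14]}
    - {"xyz": [0.57, -0.98, 0], "delta_rot": [0, 0, -0.14]}

```text
t: 0.9
eef_pos: [0.2675, 0.4344, 0.2222]
ee_rot: [[-0.931, 0.364, -0.0], [0.364, 0.931, -0.001], [0.0, -0.001, -1.0]]
wrist_force: [0.5, -1.6, -0.5]
opening: 0.0871
finger_force: 0.0
```

servo_tool:
  plan:
    - {"xyz": [0.57, -0.98, 0], "delta_rot": [0, 0, -0.14]}
    - {"xyz": [0.57, -0.98, 0], "delta_rot": [0, 0, -0.14]}
    - {"xyz": [0.57, -0.98, 0], "delta_rot": [0, 0, -0.14]}
    - {"xyz": [0.57, -0.98, 0], "delta_rot": [0, 0, -0.14]}
    - {"xyz": [0.57, -0.98, 0], "delta_rot": [0, 0, -0.14]}
    - {"xyz": [0.57, -0.98, 0], "delta_rot": [0, 0, -0.14]}
    - {"xyz": [0.57, -0.98, 0], "delta_rot": [0, 0, -0.14]}
    - {"xyz": [0.57, -0.98, 0], "delta_rot": [0, 0, -0.14]}

```text
t: 1.7
eef_pos: [0.3818, 0.2378, 0.2225]
ee_rot: [[-0.874, 0.486, -0.0], [0.486, 0.874, 0.0], [0.0, 0.0, -1.0]]
wrist_force: [0.8, 1.0, -0.3]
opening: 0.0873
finger_force: 0.0
```

servo_tool:
  plan:
    - {"xyz": [0.57, -0.98, 0], "delta_rot": [0, 0, -0.14]}
    - {"xyz": [0.57, -0.98, 0], "delta_rot": [0, 0, -0.14]}
    - {"xyz": [0.57, -0.98, 0], "delta_rot": [0, 0, -0.14]}
    - {"xyz": [0.57, -0.98, 0], "delta_rot": [0, 0, -0.14]}
    - {"xyz": [0.57, -0.98, 0], "delta_rot": [0, 0, -0.14]}
    - {"xyz": [0.57, -0.98, 0], "delta_rot": [0, 0, -0.14]}
    - {"xyz": [0.57, -0.98, 0], "delta_rot": [0, 0, -0.14]}
    - {"xyz": [0, 0, 0], "delta_rot": [0, 0, 0]}

```text
t: 2.5
eef_pos: [0.4821, 0.0637, 0.2227]
ee_rot: [[-0.808, 0.59, 0.001], [0.59, 0.808, -0.001], [-0.001, -0.0, -1.0]]
wrist_force: [-0.1, -0.1, 0.9]
opening: 0.0868
finger_force: 0.0
```

```bash
python3 - <<'E'
from h import *
s=robot.state();print(s['t'],s['q'].round(3),s['eef_pos'].round(4),s['ee_rot'].round(3),s['wrist_force'].round(2),s['ft_torque'].round(3))
im=robot.get_image("wrist");cv2.imwrite("pics/w1.png",im[:,:,::-1])
np.save("w1.npy",robot.camera_params("wrist"),allow_pickle=True)
E
```

```text
2.5 [-0.846 -0.032  0.618  1.876  0.02   1.29   0.706] [0.4821 0.0637 0.2227] [[-0.808  0.59   0.001]
 [ 0.59   0.808 -0.001]
 [-0.001 -0.    -1.   ]] [-0.15 -0.07  0.95] [-0.077  0.014  0.008]
```

View pics/w1.png

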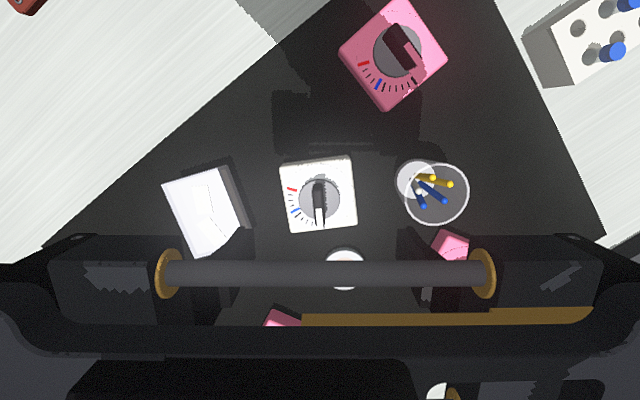

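The wrist view shows the white timer centred at about (319,196), with the bar from (319,181) to (319,225) and the white pointer at its lower end. I'll zoom in to measure.

```bash
python3 - <<'E'
from h import *
a=cv2.imread("pics/w1.png")[145:240,270:365]
cv2.imwrite("pics/w1c.png",cv2.resize(a,(570,570),interpolation=cv2.INTER_CUBIC))
E
```

```text
(no output)
```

View pics/w1c.png

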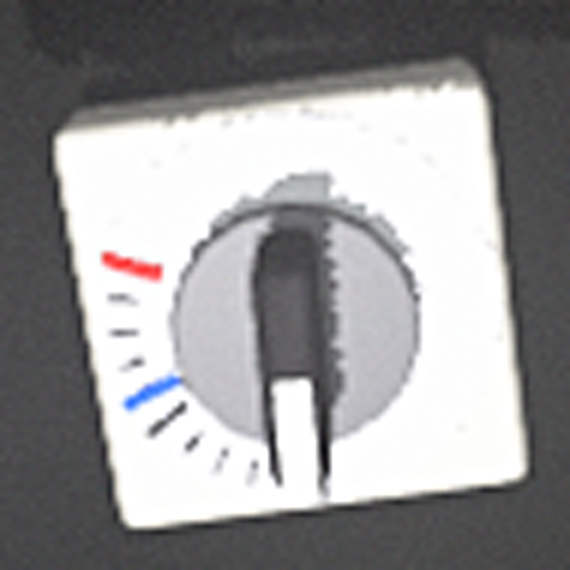

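The crop shows the disc centre at (297,322), the blue mark at (152,393) and the red mark at (132,265). The bar's top centreline runs from about (291,270) to (304,480), near the 1-minute mark.

```bash
python3 - <<'E'
from h import *
p=np.load("w1.npy",allow_pickle=True).item()
W=lambda c,z:world(p,(c[0]/6+270-.4,c[1]/6+145-.4),z)
C=[W(c,.036) for c in[(58,135),(488,85),(526,475),(128,528)]]
c=np.mean(C,0);print("case",c,[np.linalg.norm(C[i]-C[i-1]).round(4) for i in range(4)])
z=(C[2]+C[3]-C[0]-C[1]);hz=np.arctan2(z[1],z[0]);print("zero heading",hz)
ang=lambda P:np.round(hz-np.arctan2(P[1]-c[1],P[0]-c[0]),3)
for n,m in[("blue",(152,393)),("red",(132,265)),("m5",(167,420)),("m2",(253,472))]:print(n,ang(W(m,.036)))
for zz in(.046,.052):print("disc",W((297,322),zz),"r",np.linalg.norm(W((419,322),zz)-W((175,322),zz))/2)
a,b=W((291,270),.081),W((304,480),.081);d=b-a;print("bar head",np.arctan2(d[1],d[0]),"dial",hz-np.arctan2(d[1],d[0]),a,b)
R=robot.state()['ee_rot'];print("tool y heading",np.arctan2(R[1,1],R[0,1]))
E
```

```text
case [0.49618595 0.04685654 0.036     ] [np.float64(0.0874), np.float64(0.0882), np.float64(0.0851), np.float64(0.0873)]
zero heading -0.501692297266844
blue 1.182
red 1.982
m5 0.999
m2 0.407
disc [0.49531811 0.04697805 0.046     ] r 0.02495953396073926
disc [0.49397806 0.04811251 0.052     ] r 0.024518914859898492
bar head -0.5751330620274678 dial 0.07344076476062389 [0.47892028 0.05855026 0.081     ] [0.51326956 0.03628388 0.081     ]
tool y heading 0.9424529730705261
```

servo_tool:
  plan:
    - {"xyz": [0.54, -0.67, 0], "delta_rot": [0, 0, 0.42]}
    - {"xyz": [0, 0, -0.8], "delta_rot": [0, 0, 0]}
    - {"xyz": [0, 0, -0.8], "delta_rot": [0, 0, 0]}
    - {"xyz": [0, 0, -0.8], "delta_rot": [0, 0, 0]}
    - {"xyz": [0, 0, -0.8], "delta_rot": [0, 0, 0]}
    - {"xyz": [0, 0, -0.8], "delta_rot": [0, 0, 0]}
    - {"xyz": [0, 0, 0], "delta_rot": [0, 0, 0]}
    - {"xyz": [0, 0, 0], "delta_rot": [0, 0, 0]}

```text
t: 3.35
eef_pos: [0.4941, 0.0517, 0.1228]
ee_rot: [[-0.84, 0.542, -0.001], [0.542, 0.84, -0.0], [0.0, -0.0, -1.0]]
wrist_force: [0.6, 0.0, 0.5]
opening: 0.0872
finger_force: 0.0
```

```bash
python3 - <<'E'
from h import *
s=robot.state();R=s['ee_rot'];print(s['t'],s['q'].round(3),s['eef_pos'].round(4),np.arctan2(R[1,1],R[0,1]),s['wrist_force'].round(2),s['ft_torque'].round(3))
im=robot.get_image("wrist");cv2.imwrite("pics/w2.png",im[:,:,::-1]);p=robot.camera_params("wrist")
np.save("w2.npy",p,allow_pickle=True);print(proj(p,[.4955,.047,.05]),proj(p,[.4955,.047,.081]))
E
```

```text
3.35 [-0.806  0.105  0.655  1.982 -0.073  1.078  0.878] [0.4941 0.0517 0.1228] 0.9975607999757902 [0.61 0.02 0.45] [-0.069 -0.012  0.003]
[320.3740875  210.39813808] [319.77132278 223.43815451]
```

View pics/w2.png

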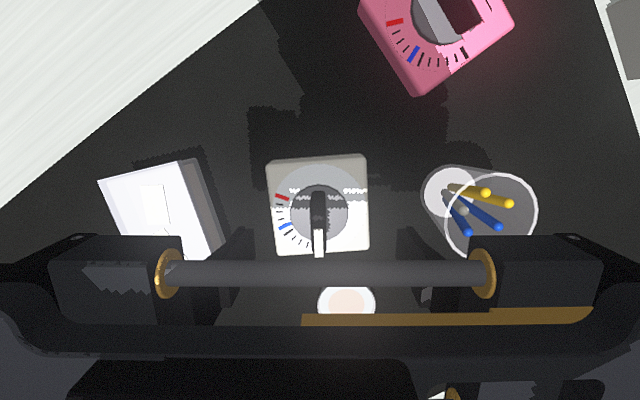

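The bar is upright at column 319, from row 190 to 258, so it lines up with the jaws. The disc centre at (319,210) matches the predicted (320,210). I'll correct by about 5 mm and descend.

servo_tool:
  plan:
    - {"xyz": [0.06, -0.19, 0], "delta_rot": [0, 0, 0]}
    - {"xyz": [0, 0, -0.6], "delta_rot": [0, 0, 0]}
    - {"xyz": [0, 0, -0.6], "delta_rot": [0, 0, 0]}
    - {"xyz": [0, 0, -0.6], "delta_rot": [0, 0, 0]}
    - {"xyz": [0, 0, -0.6], "delta_rot": [0, 0, 0]}
    - {"xyz": [0, 0, -0.2], "delta_rot": [0, 0, 0]}
    - {"xyz": [0, 0, 0], "delta_rot": [0, 0, 0]}
    - {"xyz": [0, 0, 0], "delta_rot": [0, 0, 0]}

```text
t: 4.2
eef_pos: [0.4965, 0.0466, 0.0584]
ee_rot: [[-0.84, 0.543, 0.001], [0.543, 0.84, 0.0], [-0.001, 0.001, -1.0]]
wrist_force: [0.6, 1.1, 1.0]
opening: 0.0868
finger_force: 0.0
```

servo_tool:
  plan:
    - {"xyz": [0, 0, 0], "delta_rot": [0, 0, 0]}
    - {"xyz": [0, 0, 0], "delta_rot": [0, 0, 0]}
    - {"xyz": [0, 0, 0], "delta_rot": [0, 0, 0]}
    - {"xyz": [0, 0, 0], "delta_rot": [0, 0, 0]}
    - {"xyz": [0, 0, 0], "delta_rot": [0, 0, 0]}
    - {"xyz": [0, 0, 0], "delta_rot": [0, 0, 0]}
    - {"xyz": [0, 0, 0], "delta_rot": [0, 0, 0]}
    - {"xyz": [0, 0, 0], "delta_rot": [0, 0, 0]}
  jaw: 1
  grip_force: 35

```text
t: 5.0
eef_pos: [0.4959, 0.0467, 0.0575]
ee_rot: [[-0.84, 0.543, -0.0], [0.543, 0.84, -0.0], [0.0, -0.0, -1.0]]
wrist_force: [0.0, -0.3, 0.3]
opening: 0.0308
finger_force: 0.0
```

servo_tool:
  plan:
    - {"xyz": [0, 0, 0], "delta_rot": [0, 0, 0]}
    - {"xyz": [0, 0, 0], "delta_rot": [0, 0, 0]}

```text
t: 5.2
eef_pos: [0.4958, 0.0466, 0.0575]
ee_rot: [[-0.84, 0.543, -0.0], [0.543, 0.84, -0.0], [0.0, -0.0, -1.0]]
wrist_force: [-1.5, -1.4, -0.3]
opening: 0.015
finger_force: 0.6
```

servo_tool:
  plan:
    - {"xyz": [0, 0, 0], "delta_rot": [0, 0, 0]}
    - {"xyz": [0, 0, 0], "delta_rot": [0, 0, 0]}
    - {"xyz": [0, 0, 0], "delta_rot": [0, 0, 0]}
    - {"xyz": [0, 0, 0], "delta_rot": [0, 0, 0]}

```text
t: 5.6
eef_pos: [0.4958, 0.0466, 0.0575]
ee_rot: [[-0.84, 0.543, -0.0], [0.543, 0.84, -0.0], [0.0, -0.0, -1.0]]
wrist_force: [0.1, -0.9, 0.4]
opening: 0.0114
finger_force: 35.0
```

```bash
cat > s.py <<'E'
from h import *
s=robot.state();R=s['ee_rot'];print(s['t'],s['q'][6].round(3),s['eef_pos'].round(4),"yaw",np.arctan2(R[1,1],R[0,1]).round(4),s['wrist_force'].round(2),s['ft_torque'].round(3),s['opening'].round(4),s['finger_force'])
E
python3 s.py
```

```text
Traceback (most recent call last):
  File "s.py", line 2, in <module>
    s=robot.state();R=s['ee_rot'];print(s['t'],s['q'][6].round(3),s['eef_pos'].round(4),"yaw",np.arctan2(R[1,1],R[0,1]).round(4),s['wrist_force'].round(2),s['ft_torque'].round(3),s['opening'].round(4),s['finger_force'])
                                                                                                                                                                                   ^^^^^^^^^^^^^^^^^^
AttributeError: 'float' object has no attribute 'round'
```

Gripped with almost no side force. Now I'll press down in small steps.

servo_tool:
  plan:
    - {"xyz": [0, 0, -0.04], "delta_rot": [0, 0, 0]}
    - {"xyz": [0, 0, -0.04], "delta_rot": [0, 0, 0]}
    - {"xyz": [0, 0, 0], "delta_rot": [0, 0, 0]}

```text
t: 5.9
eef_pos: [0.4958, 0.0467, 0.0554]
ee_rot: [[-0.84, 0.543, -0.0], [0.543, 0.84, -0.0], [0.0, -0.0, -1.0]]
wrist_force: [-0.9, -0.0, -2.4]
opening: 0.0117
finger_force: 35.0
```

```bash
sed -i "s/s\['opening'\].round(4)/s['opening']/" s.py; python3 s.py
```

```text
5.9 0.962 [0.4958 0.0467 0.0554] yaw 0.997 [-0.86 -0.   -2.41] [-0.071 -0.078  0.021] 0.011729109197457904 34.99943568371236
```

servo_tool:
  plan:
    - {"xyz": [0, 0, -0.04], "delta_rot": [0, 0, 0]}
    - {"xyz": [0, 0, 0], "delta_rot": [0, 0, 0]}

```text
t: 6.1
eef_pos: [0.4958, 0.0467, 0.0544]
ee_rot: [[-0.84, 0.543, -0.0], [0.543, 0.84, -0.0], [0.0, -0.0, -1.0]]
wrist_force: [0.0, -0.9, -0.6]
opening: 0.0118
finger_force: 35.0
```

servo_tool:
  plan:
    - {"xyz": [0, 0, -0.04], "delta_rot": [0, 0, 0]}
    - {"xyz": [0, 0, 0], "delta_rot": [0, 0, 0]}

```text
t: 6.3
eef_pos: [0.4959, 0.0467, 0.0539]
ee_rot: [[-0.84, 0.543, -0.0], [0.543, 0.84, 0.0], [0.0, 0.0, -1.0]]
wrist_force: [-3.2, 0.7, 5.7]
opening: 0.0116
finger_force: 35.0
```

servo_tool:
  plan:
    - {"xyz": [0, 0, -0.02], "delta_rot": [0, 0, 0]}
    - {"xyz": [0, 0, 0], "delta_rot": [0, 0, 0]}
    - {"xyz": [0, 0, 0], "delta_rot": [0, 0, 0]}

```text
t: 6.6
eef_pos: [0.4959, 0.0468, 0.0538]
ee_rot: [[-0.84, 0.543, -0.0], [0.543, 0.84, 0.001], [0.001, 0.0, -1.0]]
wrist_force: [-5.0, -0.9, 12.1]
opening: 0.0117
finger_force: 35.0
```

```bash
python3 s.py
```

```text
6.6 0.965 [0.4959 0.0468 0.0538] yaw 0.9969 [-5.03 -0.93 12.06] [-0.347  1.257 -0.012] 0.01171862365040045 35.00251539051533
```

12 N of push, inside the target range. I'll start turning clockwise with a short test.

servo_tool:
  plan:
    - {"xyz": [0, 0, 0], "delta_rot": [0, 0, -0.5]}
    - {"xyz": [0, 0, 0], "delta_rot": [0, 0, -0.5]}
    - {"xyz": [0, 0, 0], "delta_rot": [0, 0, -0.5]}

```text
t: 6.9
eef_pos: [0.4963, 0.0472, 0.0538]
ee_rot: [[-0.728, 0.686, 0.001], [0.686, 0.728, 0.001], [0.0, 0.001, -1.0]]
wrist_force: [-4.4, -0.1, 10.8]
opening: 0.0117
finger_force: 35.0
```

```bash
python3 s.py
```

```text
6.9 0.791 [0.4963 0.0472 0.0538] yaw 0.8151 [-4.41 -0.09 10.83] [0.051 0.821 0.226] 0.011716934427597263 35.000635092146695
```

servo_tool:
  plan:
    - {"xyz": [0, 0, 0], "delta_rot": [0, 0, -0.6]}
    - {"xyz": [0, 0, 0], "delta_rot": [0, 0, -0.6]}
    - {"xyz": [0, 0, 0], "delta_rot": [0, 0, -0.6]}
    - {"xyz": [0, 0, 0], "delta_rot": [0, 0, -0.6]}
    - {"xyz": [0, 0, 0], "delta_rot": [0, 0, -0.6]}

```text
t: 7.4
eef_pos: [0.4971, 0.0472, 0.0539]
ee_rot: [[-0.439, 0.898, 0.002], [0.898, 0.439, 0.001], [-0.0, 0.002, -1.0]]
wrist_force: [-0.2, 0.5, 5.8]
opening: 0.0117
finger_force: 35.0
```

servo_tool:
  plan:
    - {"xyz": [0, 0, 0], "delta_rot": [0, 0, -0.6]}
    - {"xyz": [0, 0, 0], "delta_rot": [0, 0, -0.6]}
    - {"xyz": [0, 0, 0], "delta_rot": [0, 0, -0.6]}
    - {"xyz": [0, 0, 0], "delta_rot": [0, 0, -0.6]}
    - {"xyz": [0, 0, 0], "delta_rot": [0, 0, -0.6]}

```text
t: 7.9
eef_pos: [0.4972, 0.0471, 0.0539]
ee_rot: [[-0.094, 0.996, 0.002], [0.996, 0.094, 0.001], [0.0, 0.002, -1.0]]
wrist_force: [0.6, -1.4, 6.6]
opening: 0.0115
finger_force: 35.0
```

```bash
python3 s.py
```

```text
7.9 0.111 [0.4972 0.0471 0.0539] yaw 0.0946 [ 0.65 -1.44  6.56] [-0.161 -0.041  0.239] 0.01149554605288832 34.99915081076324
```

The push has eased to about 6 N. I'll press 0.4 mm more before going on.

servo_tool:
  plan:
    - {"xyz": [0, 0, -0.015], "delta_rot": [0, 0, 0]}
    - {"xyz": [0, 0, 0], "delta_rot": [0, 0, 0]}

```text
t: 8.1
eef_pos: [0.4972, 0.0471, 0.0538]
ee_rot: [[-0.097, 0.995, 0.002], [0.995, 0.097, 0.001], [0.001, 0.002, -1.0]]
wrist_force: [-1.5, -0.2, 11.5]
opening: 0.0116
finger_force: 35.0
```

```bash
python3 s.py; python3 - <<'E'
from h import *
p=robot.camera_params("wrist");im=robot.get_image("wrist");q=robot.camera_params("scene");sc=robot.get_image("scene")
np.save("w3.npy",p,allow_pickle=True)
u,v=proj(p,[.4955,.047,.036]);print(u,v)
x,y=map(int,proj(q,[.4955,.047,.036]));
a=cv2.resize(im[:,:,::-1][int(v)-75:int(v)+75,int(u)-75:int(u)+75],(400,400));b=cv2.resize(sc[y-40:y+40,x-40:x+40,::-1],(400,400))
cv2.imwrite("pics/w3.png",np.hstack([a,b]))
E
```

```text
8.1 0.114 [0.4972 0.0471 0.0538] yaw 0.0971 [-1.49 -0.18 11.49] [-0.132  0.443  0.03 ] 0.011637712638787271 35.00235936138779
323.1154757203173 231.9748340119945
```

View pics/w3.png

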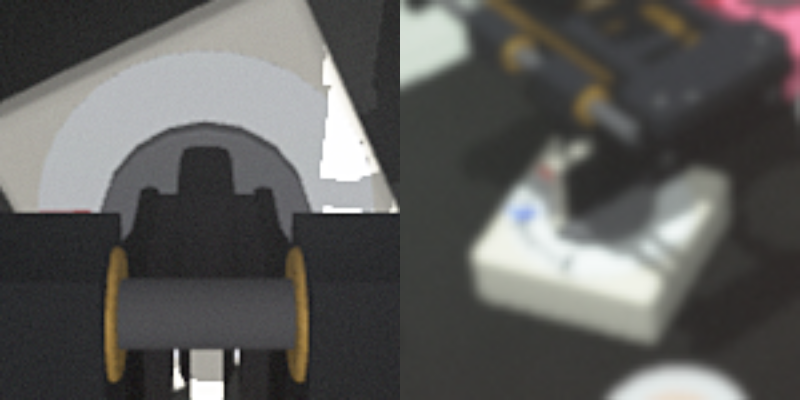

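The left half (wrist) shows the case's far edges at about (0,112)→(215,3) and (310,0)→(398,205). The right half shows the case upright with the bar near the blue-red side. I'll check whether the case has swivelled.

```bash
python3 - <<'E'
from h import *
p=np.load("w3.npy",allow_pickle=True).item()
im=cv2.cvtColor(cv2.imread("pics/w3.png")[:,:400],cv2.COLOR_BGR2GRAY).astype(float)
W=lambda c:world(p,(c[0]*.375+248-.3,c[1]*.375+156-.3),.036)
# top-left edge: per column, last strong dark->bright step above disc
pts=[]
for x in range(10,210,10):
    g=im[:150,x]; e=110-0.52*x; lo=int(max(3,e-18)); hi=int(e+25); d=g[lo+3:hi+3]-g[lo-3:hi-3]; pts.append((x,lo+int(np.argmax(d))))
pts2=[]
for y in range(5,200,10):
    e=310+.43*y; lo=int(e-20);hi=int(min(395,e+20)); d=im[y,lo-3:hi-3]-im[y,lo+3:hi+3] ; pts2.append((lo+int(np.argmax(d)),y))
for P in(pts,pts2):
    w=np.array([W(c)[:2] for c in P],np.float32);l=cv2.fitLine(w,cv2.DIST_HUBER,0,.001,.001).ravel()
    n=np.array([-l[1],l[0]]);print(P[::5],"heading mod90",(np.arctan2(l[1],l[0])+.5+np.pi/4)%(np.pi/2)-np.pi/4-.5,"dist centre",n@(np.array([.496,.0469])-l[2:]))
E
```

```text
[(10, 97), (60, 73), (110, 49), (160, 25)] heading mod90 -1.0264854 dist centre -0.04576817406912422
[(307, 5), (331, 55), (352, 105), (374, 155)] heading mod90 -1.0250269 dist centre -0.04421834369829895
```

The case has swivelled about 0.52 rad clockwise, because the push dropped too low mid-turn. With the push taken off, the case turns with the dial, so I can swivel it back before pressing firmly again.

servo_tool:
  plan:
    - {"xyz": [0, 0, 0.04], "delta_rot": [0, 0, 0]}
    - {"xyz": [0, 0, 0], "delta_rot": [0, 0, 0]}

```text
t: 8.4
eef_pos: [0.4963, 0.0469, 0.0539]
ee_rot: [[-0.097, 0.995, 0.001], [0.995, 0.097, 0.0], [0.0, 0.001, -1.0]]
wrist_force: [-1.0, -0.1, 3.9]
opening: 0.0121
finger_force: 35.0
```

servo_tool:
  plan:
    - {"xyz": [0, 0, 0], "delta_rot": [0, 0, 0.6]}
    - {"xyz": [0, 0, 0], "delta_rot": [0, 0, 0.6]}
    - {"xyz": [0, 0, 0], "delta_rot": [0, 0, 0.6]}
    - {"xyz": [0, 0, 0], "delta_rot": [0, 0, 0.6]}
    - {"xyz": [0, 0, 0], "delta_rot": [0, 0, 0.6]}
    - {"xyz": [0, 0, 0], "delta_rot": [0, 0, 0.6]}
    - {"xyz": [0, 0, 0], "delta_rot": [0, 0, 0.6]}
    - {"xyz": [0, 0, 0], "delta_rot": [0, 0, 0]}

```text
t: 9.2
eef_pos: [0.4963, 0.0467, 0.0539]
ee_rot: [[-0.566, 0.824, 0.001], [0.824, 0.566, 0.0], [-0.0, 0.001, -1.0]]
wrist_force: [0.2, -0.8, 5.4]
opening: 0.0118
finger_force: 35.0
```

```bash
python3 s.py; cat > edge.py <<'E'
# case heading from the wrist picture: bright-on-dark edge segments back-projected to the case top
from h import *
import sys
p=robot.camera_params("wrist");im=robot.get_image("wrist")
if len(sys.argv)>1: cv2.imwrite(sys.argv[1],im[:,:,::-1])
g=cv2.cvtColor(im,cv2.COLOR_RGB2GRAY)[:236]
L=cv2.createLineSegmentDetector().detect(g)[0][:,0]
c=np.array([.496,.0469])
for l in L:
    a,b=world(p,l[:2],.036)[:2],world(p,l[2:],.036)[:2];d=b-a;n=np.linalg.norm(d);D=(d[0]*(c-a)[1]-d[1]*(c-a)[0])/n
    if n>.018 and .038<abs(D)<.052 and np.linalg.norm((a+b)/2-c)<.066: print("edge head",((np.arctan2(d[1],d[0])+.5+np.pi/4)%(np.pi/2)-np.pi/4-.5).round(3),"dist",D.round(4),"len",n.round(3))
E
python3 edge.py
```

```text
9.2 0.588 [0.4963 0.0467 0.0539] yaw 0.602 [ 0.22 -0.83  5.44] [-0.069 -0.005 -0.001] 0.011830875034139557 34.99896680004895
edge head -0.537 dist 0.0451 len 0.022
edge head -0.457 dist 0.0463 len 0.029
edge head -0.519 dist 0.0437 len 0.03
edge head -0.529 dist 0.0448 len 0.031
```

Case is back at about -0.52 against -0.50 originally. One small trim, then press to about 14 N.

servo_tool:
  plan:
    - {"xyz": [0, 0, 0], "delta_rot": [0, 0, 0.17]}
    - {"xyz": [0, 0, 0], "delta_rot": [0, 0, 0]}
    - {"xyz": [0, 0, -0.03], "delta_rot": [0, 0, 0]}
    - {"xyz": [0, 0, 0], "delta_rot": [0, 0, 0]}
    - {"xyz": [0, 0, 0], "delta_rot": [0, 0, 0]}

```text
t: 9.75
eef_pos: [0.4963, 0.0467, 0.0538]
ee_rot: [[-0.581, 0.814, 0.0], [0.814, 0.581, 0.001], [0.0, 0.001, -1.0]]
wrist_force: [-3.8, -1.0, 15.0]
opening: 0.0121
finger_force: 35.0
```

```bash
python3 s.py;python3 edge.py
```

```text
9.75 0.606 [0.4963 0.0467 0.0538] yaw 0.6196 [-3.82 -0.97 14.96] [-0.254  0.862 -0.129] 0.01211772159440083 35.002756929025054
edge head -0.537 dist 0.0451 len 0.023
edge head -0.526 dist 0.0434 len 0.023
edge head -0.529 dist 0.0435 len 0.035
edge head -0.533 dist 0.0449 len 0.034
edge head -0.523 dist 0.0461 len 0.023
edge head -0.52 dist 0.0424 len 0.023
```

servo_tool:
  plan:
    - {"xyz": [0, 0, 0], "delta_rot": [0, 0, -0.4]}
    - {"xyz": [0, 0, 0], "delta_rot": [0, 0, -0.4]}
    - {"xyz": [0, 0, 0], "delta_rot": [0, 0, -0.4]}

```text
t: 10.1
eef_pos: [0.4966, 0.0469, 0.0538]
ee_rot: [[-0.457, 0.89, 0.001], [0.89, 0.457, 0.001], [0.0, 0.001, -1.0]]
wrist_force: [-1.9, 0.1, 12.4]
opening: 0.0116
finger_force: 35.0
```

```bash
python3 s.py;python3 edge.py
```

```text
10.1 0.468 [0.4966 0.0469 0.0538] yaw 0.4744 [-1.92  0.09 12.44] [-0.055  0.38   0.219] 0.011554860017204419 35.0015059299767
edge head -0.53 dist 0.0438 len 0.019
edge head -0.445 dist 0.0464 len 0.023
edge head -0.525 dist 0.0437 len 0.028
edge head -0.512 dist 0.0439 len 0.047
```

The case held. I'll continue, feeding a little extra push.

servo_tool:
  plan:
    - {"xyz": [0, 0, -0.006], "delta_rot": [0, 0, -0.4]}
    - {"xyz": [0, 0, 0], "delta_rot": [0, 0, -0.4]}
    - {"xyz": [0, 0, -0.003], "delta_rot": [0, 0, -0.4]}
    - {"xyz": [0, 0, 0], "delta_rot": [0, 0, -0.4]}

```text
t: 10.55
eef_pos: [0.4972, 0.0472, 0.0538]
ee_rot: [[-0.279, 0.96, 0.002], [0.96, 0.279, 0.001], [0.0, 0.002, -1.0]]
wrist_force: [-0.2, 1.3, 12.8]
opening: 0.0119
finger_force: 35.0
```

```bash
python3 s.py;python3 edge.py
```

```text
10.55 0.287 [0.4972 0.0472 0.0538] yaw 0.2827 [-0.17  1.32 12.8 ] [0.092 0.068 0.267] 0.01193968791987326 35.00139108393341
edge head -0.521 dist 0.0434 len 0.086
edge head -0.529 dist 0.0442 len 0.038
edge head -0.535 dist 0.0442 len 0.047
```

servo_tool:
  plan:
    - {"xyz": [0, 0, -0.003], "delta_rot": [0, 0, -0.4]}
    - {"xyz": [0, 0, 0], "delta_rot": [0, 0, -0.4]}
    - {"xyz": [0, 0, -0.003], "delta_rot": [0, 0, -0.4]}
    - {"xyz": [0, 0, 0], "delta_rot": [0, 0, -0.4]}
    - {"xyz": [0, 0, -0.002], "delta_rot": [0, 0, -0.4]}

```text
t: 11.1
eef_pos: [0.4979, 0.0473, 0.0538]
ee_rot: [[-0.043, 0.999, 0.004], [0.999, 0.043, 0.001], [0.001, 0.004, -1.0]]
wrist_force: [2.2, 1.3, 12.9]
opening: 0.0118
finger_force: 35.0
```

```bash
python3 s.py;python3 edge.py
```

```text
11.1 0.063 [0.4979 0.0473 0.0538] yaw 0.0427 [ 2.18  1.29 12.86] [ 0.11  -0.369  0.217] 0.011767571835476753 35.00135103240609
edge head -0.524 dist 0.0425 len 0.072
edge head -0.541 dist 0.0449 len 0.051
edge head -0.524 dist 0.0455 len 0.037
```

servo_tool:
  plan:
    - {"xyz": [-0.02, 0, -0.003], "delta_rot": [0, 0, -0.4]}
    - {"xyz": [0, 0, 0], "delta_rot": [0, 0, -0.4]}
    - {"xyz": [-0.02, 0, -0.002], "delta_rot": [0, 0, -0.4]}
    - {"xyz": [0, 0, 0], "delta_rot": [0, 0, -0.4]}
    - {"xyz": [0, 0, -0.002], "delta_rot": [0, 0, -0.4]}
    - {"xyz": [0, 0, 0], "delta_rot": [0, 0, -0.4]}

```text
t: 11.75
eef_pos: [0.4976, 0.0471, 0.0538]
ee_rot: [[0.243, 0.97, 0.005], [0.97, -0.243, 0.001], [0.002, 0.005, -1.0]]
wrist_force: [3.3, 0.4, 10.5]
opening: 0.0119
finger_force: 35.0
```

```bash
python3 s.py;python3 edge.py
```

```text
11.75 -0.207 [0.4976 0.0471 0.0538] yaw -0.2454 [ 3.31  0.36 10.48] [-0.123 -0.677  0.281] 0.011901538719672363 35.002666572108865
edge head -0.557 dist 0.043 len 0.055
edge head -0.564 dist 0.045 len 0.026
edge head -0.59 dist 0.0449 len 0.02
edge head -0.563 dist 0.047 len 0.048
edge head -0.561 dist 0.043 len 0.034
```

Slight creep as the push fell to 10.5 N. I'll press more and straighten the small tilt.

servo_tool:
  plan:
    - {"xyz": [-0.02, 0, -0.012], "delta_rot": [0, 0.03, 0]}
    - {"xyz": [0, 0, 0], "delta_rot": [0, 0, 0]}
    - {"xyz": [0, 0, -0.003], "delta_rot": [0, 0, -0.4]}
    - {"xyz": [0, 0, 0], "delta_rot": [0, 0, -0.4]}
    - {"xyz": [0, 0, -0.003], "delta_rot": [0, 0, -0.4]}

```text
t: 12.3
eef_pos: [0.498, 0.047, 0.0538]
ee_rot: [[0.38, 0.925, 0.003], [0.925, -0.38, 0.001], [0.002, 0.002, -1.0]]
wrist_force: [5.8, -0.8, 13.9]
opening: 0.0117
finger_force: 35.0
```

```bash
python3 s.py;python3 edge.py
```

```text
12.3 -0.336 [0.498  0.047  0.0538] yaw -0.3895 [ 5.75 -0.79 13.91] [-0.281 -1.229  0.26 ] 0.011677467690445099 35.0017232587561
edge head -0.557 dist 0.0429 len 0.028
edge head -0.567 dist 0.0431 len 0.023
edge head -0.564 dist 0.0451 len 0.021
edge head -0.564 dist 0.0473 len 0.072
edge head -0.562 dist 0.043 len 0.032
edge head -0.542 dist 0.0426 len 0.02
```

servo_tool:
  plan:
    - {"xyz": [0.05, 0, 0], "delta_rot": [0, 0, 0]}
    - {"xyz": [0, 0, 0], "delta_rot": [0, 0, 0]}
    - {"xyz": [0, 0, -0.003], "delta_rot": [0, 0, -0.4]}
    - {"xyz": [0, 0, 0], "delta_rot": [0, 0, -0.4]}
    - {"xyz": [0, 0, -0.003], "delta_rot": [0, 0, -0.4]}

```text
t: 12.85
eef_pos: [0.4986, 0.0468, 0.0537]
ee_rot: [[0.509, 0.861, 0.002], [0.861, -0.509, 0.002], [0.003, 0.001, -1.0]]
wrist_force: [2.2, -0.5, 19.9]
opening: 0.0114
finger_force: 35.0
```

```bash
python3 s.py;python3 edge.py
```

```text
12.85 -0.464 [0.4986 0.0468 0.0537] yaw -0.5336 [ 2.22 -0.52 19.88] [-0.464 -0.272  0.3  ] 0.011367964231792855 35.00286966562271
edge head -0.558 dist 0.0427 len 0.042
edge head -0.564 dist 0.0453 len 0.024
edge head -0.565 dist 0.0475 len 0.07
edge head -0.562 dist 0.0431 len 0.037
edge head -0.566 dist 0.0431 len 0.033
```

servo_tool:
  plan:
    - {"xyz": [0.02, 0, 0.012], "delta_rot": [0, 0, 0]}
    - {"xyz": [0, 0, 0], "delta_rot": [0, 0, -0.4]}
    - {"xyz": [0, 0, 0], "delta_rot": [0, 0, -0.4]}
    - {"xyz": [0, 0, 0], "delta_rot": [0, 0, -0.4]}
    - {"xyz": [0, 0, 0], "delta_rot": [0, 0, -0.4]}

```text
t: 13.4
eef_pos: [0.499, 0.0465, 0.0538]
ee_rot: [[0.664, 0.748, 0.002], [0.748, -0.664, 0.002], [0.003, 0.0, -1.0]]
wrist_force: [3.3, -2.3, 14.9]
opening: 0.0116
finger_force: 35.0
```

```bash
python3 s.py;python3 edge.py
```

```text
13.4 -0.636 [0.499  0.0465 0.0538] yaw -0.7258 [ 3.3  -2.33 14.93] [-0.692 -0.604  0.268] 0.011577155312388033 35.00197953544557
edge head -0.585 dist 0.0449 len 0.021
edge head -0.57 dist 0.0428 len 0.027
edge head -0.565 dist 0.0474 len 0.071
edge head -0.564 dist 0.043 len 0.033
```

servo_tool:
  plan:
    - {"xyz": [0.02, -0.02, -0.003], "delta_rot": [0, 0, -0.4]}
    - {"xyz": [0, 0, 0], "delta_rot": [0, 0, -0.4]}
    - {"xyz": [0, 0, -0.002], "delta_rot": [0, 0, -0.4]}
    - {"xyz": [0, 0, 0], "delta_rot": [0, 0, -0.4]}
    - {"xyz": [0, 0, 0], "delta_rot": [0, 0, -0.4]}

```text
t: 13.95
eef_pos: [0.4996, 0.0459, 0.0537]
ee_rot: [[0.822, 0.569, 0.003], [0.569, -0.822, 0.003], [0.004, -0.001, -1.0]]
wrist_force: [3.2, -3.4, 16.6]
opening: 0.0119
finger_force: 35.0
```

```bash
python3 s.py;python3 edge.py
```

```text
13.95 -0.846 [0.4996 0.0459 0.0537] yaw -0.9658 [ 3.18 -3.38 16.64] [-0.752 -0.478  0.266] 0.011949972938045313 35.00244052615017
edge head -0.563 dist 0.0459 len 0.026
edge head -0.56 dist 0.0423 len 0.024
edge head -0.579 dist 0.0448 len 0.085
edge head -0.553 dist 0.0454 len 0.03
```

servo_tool:
  plan:
    - {"xyz": [0.02, -0.03, 0], "delta_rot": [0, 0, -0.4]}
    - {"xyz": [0, 0, 0], "delta_rot": [0, 0, -0.4]}
    - {"xyz": [0, 0, 0], "delta_rot": [0, 0, -0.4]}
    - {"xyz": [0, 0, 0], "delta_rot": [0, 0, -0.4]}
    - {"xyz": [0, 0, 0], "delta_rot": [0, 0, -0.4]}
    - {"xyz": [0, 0, 0], "delta_rot": [0, 0, -0.4]}

```text
t: 14.6
eef_pos: [0.5, 0.045, 0.0537]
ee_rot: [[0.95, 0.312, 0.003], [0.312, -0.95, 0.003], [0.004, -0.002, -1.0]]
wrist_force: [2.1, -2.6, 18.0]
opening: 0.0117
finger_force: 35.0
```

```bash
python3 s.py;python3 edge.py
```

```text
14.6 -1.093 [0.5    0.045  0.0537] yaw -1.2538 [ 2.06 -2.63 17.99] [-0.84  -0.294  0.295] 0.0116676117373312 35.0024909991771
edge head -0.566 dist 0.0462 len 0.035
edge head -0.562 dist 0.0463 len 0.031
edge head -0.521 dist 0.0452 len 0.03
edge head -0.571 dist 0.0438 len 0.057
```

The dial stands at about 2.26 rad, clearly past red. Now I'll turn back in stages.

servo_tool:
  plan:
    - {"xyz": [0, 0, -0.0], "delta_rot": [0, 0, 0.4]}
    - {"xyz": [0, 0, 0], "delta_rot": [0, 0, 0.4]}
    - {"xyz": [-0.01, 0.02, 0], "delta_rot": [0, 0, 0.4]}
    - {"xyz": [0, 0, 0], "delta_rot": [0, 0, 0.4]}
    - {"xyz": [-0.01, 0.02, 0], "delta_rot": [0, 0, 0.4]}

```text
t: 15.15
eef_pos: [0.4997, 0.0457, 0.0537]
ee_rot: [[0.847, 0.531, 0.003], [0.531, -0.847, 0.002], [0.004, -0.0, -1.0]]
wrist_force: [3.3, -4.5, 16.5]
opening: 0.0118
finger_force: 35.0
```

```bash
python3 s.py;python3 edge.py
```

```text
15.15 -0.886 [0.4997 0.0457 0.0537] yaw -1.0109 [ 3.27 -4.48 16.46] [-1.144 -0.613 -0.089] 0.011779044199845776 35.003823400475085
edge head -0.565 dist 0.0459 len 0.019
edge head -0.58 dist 0.0428 len 0.023
edge head -0.525 dist 0.0458 len 0.038
edge head -0.576 dist 0.0445 len 0.047
```

servo_tool:
  plan:
    - {"xyz": [0, 0, 0], "delta_rot": [0, 0, 0.4]}
    - {"xyz": [0, 0, 0], "delta_rot": [0, 0, 0.4]}
    - {"xyz": [0, 0, 0], "delta_rot": [0, 0, 0.4]}
    - {"xyz": [0, 0, 0], "delta_rot": [0, 0, 0.4]}
    - {"xyz": [0, 0, 0], "delta_rot": [0, 0, 0.4]}

```text
t: 15.7
eef_pos: [0.4992, 0.0462, 0.0537]
ee_rot: [[0.697, 0.717, 0.001], [0.717, -0.697, 0.002], [0.003, -0.001, -1.0]]
wrist_force: [0.3, -0.6, 18.0]
opening: 0.0118
finger_force: 35.0
```

```bash
python3 s.py;python3 edge.py
```

```text
15.7 -0.675 [0.4992 0.0462 0.0537] yaw -0.7707 [ 0.34 -0.64 18.04] [-0.426  0.073 -0.213] 0.011823649657220624 35.004211287014186
edge head -0.57 dist 0.0454 len 0.025
edge head -0.586 dist 0.0432 len 0.026
edge head -0.628 dist 0.0465 len 0.025
edge head -0.565 dist 0.0473 len 0.05
edge head -0.558 dist 0.0431 len 0.029
```

servo_tool:
  plan:
    - {"xyz": [0, 0, 0.003], "delta_rot": [0, 0, 0.4]}
    - {"xyz": [0, 0, 0], "delta_rot": [0, 0, 0.4]}
    - {"xyz": [0, 0, 0], "delta_rot": [0, 0, 0.4]}
    - {"xyz": [0, 0, 0], "delta_rot": [0, 0, 0.4]}
    - {"xyz": [0, 0, 0], "delta_rot": [0, 0, 0.4]}
    - {"xyz": [0, 0, 0], "delta_rot": [0, 0, 0.4]}

```text
t: 16.35
eef_pos: [0.4985, 0.0468, 0.0537]
ee_rot: [[0.464, 0.886, -0.0], [0.886, -0.464, 0.002], [0.002, -0.001, -1.0]]
wrist_force: [-2.0, 0.7, 20.9]
opening: 0.0118
finger_force: 35.0
```

```bash
python3 s.py;python3 edge.py
```

```text
16.35 -0.417 [0.4985 0.0468 0.0537] yaw -0.4824 [-2.04  0.74 20.93] [-0.09   0.711 -0.12 ] 0.01179295146872972 35.00475031323731
edge head -0.571 dist 0.0431 len 0.025
edge head -0.559 dist 0.0453 len 0.022
edge head -0.564 dist 0.0475 len 0.072
edge head -0.564 dist 0.0431 len 0.082
edge head -0.346 dist 0.0396 len 0.019
```

servo_tool:
  plan:
    - {"xyz": [-0.01, 0, 0.012], "delta_rot": [0, 0, 0]}
    - {"xyz": [-0.01, 0, 0], "delta_rot": [0, 0, 0.4]}
    - {"xyz": [0, 0, 0], "delta_rot": [0, 0, 0.4]}
    - {"xyz": [0, 0, 0], "delta_rot": [0, 0, 0.4]}
    - {"xyz": [0, 0, 0], "delta_rot": [0, 0, 0.4]}
    - {"xyz": [0, 0, 0], "delta_rot": [0, 0, 0.4]}
    - {"xyz": [0, 0, 0], "delta_rot": [0, 0, 0]}

```text
t: 17.1
eef_pos: [0.4977, 0.0471, 0.0537]
ee_rot: [[0.24, 0.971, -0.001], [0.971, -0.24, 0.002], [0.001, -0.001, -1.0]]
wrist_force: [-1.7, 1.4, 17.8]
opening: 0.0121
finger_force: 35.0
```

```bash
python3 s.py;python3 edge.py
```

```text
17.1 -0.199 [0.4977 0.0471 0.0537] yaw -0.2424 [-1.68  1.4  17.81] [ 0.153  0.453 -0.001] 0.012109146614744055 35.002348870038986
edge head -0.57 dist 0.043 len 0.028
edge head -0.566 dist 0.0433 len 0.031
edge head -0.562 dist 0.0451 len 0.021
edge head -0.634 dist 0.0458 len 0.02
edge head -0.563 dist 0.047 len 0.05
edge head -0.559 dist 0.0431 len 0.038
```

servo_tool:
  plan:
    - {"xyz": [0, 0, 0], "delta_rot": [0, 0, 0.37]}
    - {"xyz": [0, 0, 0], "delta_rot": [0, 0, 0]}
    - {"xyz": [0, 0, 0], "delta_rot": [0, 0, 0]}

```text
t: 17.45
eef_pos: [0.4977, 0.0471, 0.0537]
ee_rot: [[0.198, 0.98, -0.001], [0.98, -0.198, 0.001], [0.001, -0.001, -1.0]]
wrist_force: [-1.6, 1.2, 19.2]
opening: 0.012
finger_force: 35.0
```

```bash
python3 s.py
```

```text
17.45 -0.16 [0.4977 0.0471 0.0537] yaw -0.1994 [-1.56  1.19 19.16] [ 0.113  0.622 -0.076] 0.01196052598413761 35.00371277332306
```

servo_tool:
  plan:
    - {"xyz": [0, 0, 0.03], "delta_rot": [0, 0, 0]}
    - {"xyz": [0, 0, 0], "delta_rot": [0, 0, 0]}

```text
t: 17.65
eef_pos: [0.4974, 0.047, 0.0538]
ee_rot: [[0.198, 0.98, -0.001], [0.98, -0.198, 0.001], [0.001, -0.001, -1.0]]
wrist_force: [0.6, 1.7, 8.5]
opening: 0.0115
finger_force: 35.0
```

servo_tool:
  plan:
    - {"xyz": [0, 0, 0], "delta_rot": [0, 0, 0]}
    - {"xyz": [0, 0, 0], "delta_rot": [0, 0, 0]}
    - {"xyz": [0, 0, 0], "delta_rot": [0, 0, 0]}
    - {"xyz": [0, 0, 0], "delta_rot": [0, 0, 0]}
    - {"xyz": [0, 0, 0], "delta_rot": [0, 0, 0]}
  jaw: -0.3

```text
t: 18.15
eef_pos: [0.4959, 0.0464, 0.0529]
ee_rot: [[0.197, 0.98, -0.004], [0.98, -0.197, -0.0], [-0.001, -0.004, -1.0]]
wrist_force: [0.2, -0.1, 0.4]
opening: 0.0437
finger_force: 0.0
```

```bash
python3 s.py; python3 edge.py
```

```text
18.15 -0.16 [0.4959 0.0464 0.0529] yaw -0.1984 [ 0.24 -0.12  0.42] [-0.052  0.135 -0.037] 0.04370170939767653 0.0
edge head -0.555 dist 0.0451 len 0.026
edge head -0.559 dist 0.0432 len 0.059
edge head -0.583 dist 0.0456 len 0.021
edge head -0.553 dist 0.0455 len 0.025
edge head -0.563 dist 0.0466 len 0.029
```

Released cleanly. Raising to look.

servo_tool:
  plan:
    - {"xyz": [0, 0, 0.3], "delta_rot": [0, 0, 0]}
    - {"xyz": [0, 0, 0.8], "delta_rot": [0, 0, 0]}
    - {"xyz": [0, 0, 1], "delta_rot": [0, 0, 0]}
    - {"xyz": [0, 0, 1], "delta_rot": [0, 0, 0]}
    - {"xyz": [0, 0, 1], "delta_rot": [0, 0, 0]}
    - {"xyz": [0, 0, 0.9], "delta_rot": [0, 0, 0]}
    - {"xyz": [0, 0, 0], "delta_rot": [0, 0, 0]}
    - {"xyz": [0, 0, 0], "delta_rot": [0, 0, 0]}

```text
t: 19.0
eef_pos: [0.4963, 0.0465, 0.1784]
ee_rot: [[0.197, 0.98, -0.003], [0.98, -0.197, 0.001], [0.0, -0.003, -1.0]]
wrist_force: [0.0, -0.4, -0.3]
opening: 0.0562
finger_force: 0.0
```

```bash
python3 s.py; python3 edge.py pics/w5.png; python3 - <<'E'
from h import *
p=robot.camera_params("wrist");np.save("w5.npy",p,allow_pickle=True)
u,v=proj(p,[.496,.047,.036]).astype(int);print(u,v)
im=cv2.imread("pics/w5.png");np.save("o5.npy",[u-50,v-50])
cv2.imwrite("pics/w5c.png",cv2.resize(im[v-50:v+50,u-50:u+50],(600,600),interpolation=cv2.INTER_CUBIC))
E
```

```text
19.0 -0.329 [0.4963 0.0465 0.1784] yaw -0.1982 [ 0.03 -0.42 -0.26] [-0.08   0.097  0.031] 0.05620992127689768 0.0
edge head -0.562 dist 0.0457 len 0.081
edge head -0.56 dist 0.0452 len 0.083
edge head -0.562 dist 0.0434 len 0.084
edge head -0.563 dist 0.044 len 0.082
326 186
```

View pics/w5c.png

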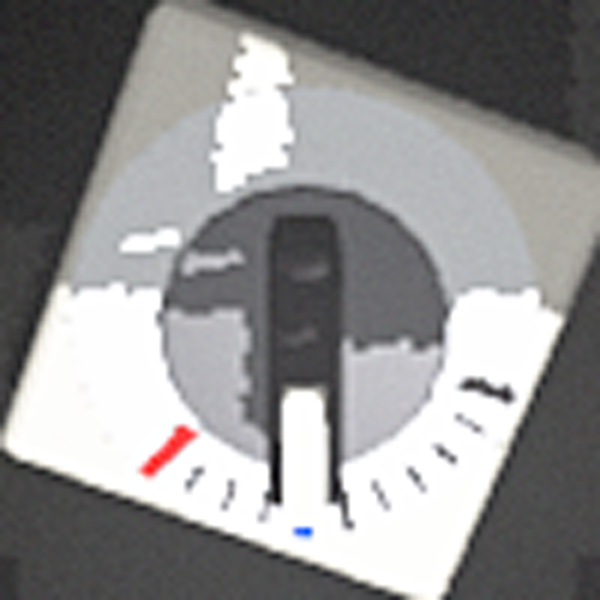

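The crop shows the pointer covering the blue mark, whose outer end is visible at (304,532), centred under the bar's end (280–328). Red is at (168,450) and zero at (488,388). I'll work out the angle.

```bash
python3 - <<'E'
from h import *
p=np.load("w5.npy",allow_pickle=True).item();o=np.load("o5.npy")
W=lambda c,z:world(p,(c[0]/6+o[0]-.4,c[1]/6+o[1]-.4),z)
C=[W(c,.036) for c in[(150,5),(600,165),(440,598),(5,450)]]
c=np.mean(C,0);print(c)
H=lambda m:np.arctan2(*(W(m,.036)-c)[1::-1])
for n,m,a in[("zero",(488,388),0),("red",(168,450),2),("blue",(304,532),1.2),("m1",(469,423),.2),("m2",(447,455),.4),("m4",(381,495),.8),("m8",(229,497),1.6),("m9",(194,480),1.8),("m7",(265,512),1.4)]:print(n,"hz est",(H(m)+a).round(3))
a,b=W((305,225),.078),W((304,495),.078);d=b-a;print("bar",np.arctan2(d[1],d[0]),"tool",-.198-np.pi/2,(a+b)/2)
d=W((304,532),.036)[:2]-((a+b)/2)[:2];print(np.arctan2(d[1],d[0]))
E
```

```text
[0.49476993 0.04585901 0.036     ]
zero hz est -0.584
red hz est -0.516
blue hz est -0.545
m1 hz est -0.584
m2 hz est -0.575
m4 hz est -0.555
m8 hz est -0.521
m9 hz est -0.515
m7 hz est -0.532
bar -1.7713403906193526 tool -1.7687963267948965 [0.49629857 0.0481645  0.078     ]
-1.7695661402435048
```

The dial reads 1.21–1.22 rad, which puts the pointer on blue within about 0.1 min. The robot is clear, so I'm handing in.

```bash
python3 -c "
from workcell import robot
print(robot.close_job())"
```

```text
the job is handed in; nothing more can be done
None
```

The timer is set and handed in: the dial went to about 2.26 rad, past red, then back to blue (about 1.21 rad) and was released. On the first try my push fell too low and the case swivelled about 0.5 rad; I turned it back, and it ended about 0.06 rad off its start. The push also ran above 8–15 N in places, peaking near 21 N.

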